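# Take the shipping cap off a gas cartridge of unknown thread hand

### The job

Unscrew the shipping cap of the gas cartridge clamped next to the bench scale and lift it off, so that the cartridge can be weighed; this stock is mixed, some threads are right-hand and some left-hand and they look the same, so try the cap one way and, if it will not come, the other way. Finish still holding the cap up in the gripper, at least 3 cm clear above the cartridge's mouth, and do not touch the other cartridge's cap or shove the tote or the roll of tape.

Things in the scene. Friction and masses are not known exactly. Their poses are not given: they have to be found in the camera images.
- clamp_a: steel gas cartridge, 54 mm diameter, upright in a grey split clamp on a 100 x 80 mm foot bolted to the bench, yaw up to 0.6 rad either way. Origin: centre of the foot's underside, on the bench; z up along the cartridge's axis. Shoulder 151 mm above the bench; from there a threaded neck, 26 mm wide, goes up to the mouth at 200 mm. Clamp collar 74 mm wide, up to 70 mm high, its screw at -x
- clamp_b: second clamped cartridge, the same in all that can be seen, and in size. One of the two has a right-hand thread (loosens anticlockwise from above), the other a left-hand thread (clockwise); either may stand on either side
- cap_a: shipping cap on clamp_a's cartridge: round, knurled steel, 37 mm diameter, 30 mm high, 85 to 170 g. Origin: centre of its underside; z up. Screwed home, underside 174 mm and top 204 mm above the bench, on the cartridge's axis. Thread: 14.4 mm rise per turn, about 1 mm axial and sideways play; off the thread after 3.8 rad of loosening, then lifts straight up
- cap_b: shipping cap on clamp_b's cartridge, the same but for the hand of its thread. Both caps: turned the wrong way the cap stops dead within 0.1 rad (0.3 N m and more is felt); the right way it turns with little effort (under 0.15 N m), rising as it turns, and stays where it is when let go halfway. It cannot be pulled off the thread
- scale: bench scale, 240 x 180 x 50 mm, grey with a steel pan, fixed, on the left or on the right. Origin: centre of its underside. The cartridge next to it (under 0.38 m away, axis to centre) is the one to open; the other stands over 0.43 m away from it
- tote: open blue plastic tote, 260 x 170 x 110 mm, 5 kg with spare cartridges lying in it, on the side where the scale is not. Origin: centre of its underside
- tape: roll of brown packing tape lying flat, 90 mm diameter, 48 mm high. Origin: centre of its underside

How it is judged (in metres and radians):
At the end, for the whole second after the job is handed in: The cap of the cartridge next to the scale is held still between the fingers, its underside at least 25 mm above the cartridge's mouth (225 mm above the bench), touching neither cartridge; the other cap is still on, within 6 mm (((horizontal distance between clamp_a and scale below 0.38 m and height (world z) of cap_a above 0.225 m and contact force between the fingers and cap_a above 1 N and contact force between cap_a and clamp_a below 0.1 N and contact force between cap_a and clamp_b below 0.1 N and linear speed of cap_a below 0.05 m/s and distance of cap_b from where it was at the start of the episode below 0.006 m) or (horizontal distance between clamp_b and scale below 0.38 m and height (world z) of cap_b above 0.225 m and contact force between the fingers and cap_b above 1 N and contact force between cap_b and clamp_b below 0.1 N and contact force between cap_b and clamp_a below 0.1 N and linear speed of cap_b below 0.05 m/s and distance of cap_a from where it was at the start of the episode below 0.006 m))); the arm keeps its last pose, push and grip.
It fails at once if the other cartridge's cap is gripped or knocked (over 3 N) ((horizontal distance between clamp_a and scale below 0.38 m and contact force between any of the fingers, the arm and cap_b above 3 N) or (horizontal distance between clamp_b and scale below 0.38 m and contact force between any of the fingers, the arm and cap_a above 3 N)).
It fails at once if the tote or the tape is shoved more than 2 cm (distance of any of tote, tape from where it was at the start of the episode above 0.02 m).
It also fails if it takes over 51 s, if anything falls off the work surface, if the arm or the gripper's body presses on something with over 40 N, if the wrist force passes 120 N, or if a joint passes its speed limit or range.

### The arm

A 6-joint arm with a two-finger parallel gripper is mounted at the origin on the work surface. World frame = base frame: x ahead of the robot, y to its left, z up, the work surface at z = 0. Lengths are in m, angles in degrees, forces in N, time in s.
With the tool pointing down it reaches from about 0.35 to 0.875 m from the base axis. Payload 4.2 kg.
Tool frame: the origin (TCP) lies midway between the tips of the shut fingers; the grasp point (between the pads) lies 19 mm behind it; z points along the fingers, y is the line along which they close (so a half turn about z gives the same grasp; the last joint's range is limited). The gripper opens to 87 mm and grips with 3 to 60 N. Pads are 19 mm wide; open, the fingers measure 117 mm over their backs; the gripper's body (75 mm by 190 mm) begins 51 mm behind the grasp point.
Start: joints at [85.806, 22.042, 0.453, 0, -68.411, -14.817], TCP at [0.204, 0.591, 0.223] pointing down, gripper open.
Joint ranges: [-179.83, 179.83], [-69.29, 118.12], [-61.27, 80.66], [-181.25, 117.63], [-171.15, -9.14], [-177.46, 177.46]. Speed limits (degrees/s): [159.86, 159.86, 180, 180, 180, 180].

### API

Orientations are given as a 3x3 rotation matrix whose columns are the frame's x, y, z axes.
In Python, from station import r gives the robot as it stands.
- The arm moves only by the tool move_tool, called after "Call:" as a command line: name --argument value ..., lists and objects as JSON in quotes. Schema: {"type":"object","properties":{"plan":{"type":"array","items":{"type":"array","items":{"type":"number"},"minItems":7,"maxItems":7},"minItems":1,"maxItems":8},"only":{"type":"string"},"quiet":{"type":"boolean"},"lines":{"type":"string"}},"required":["plan"],"additionalProperties":false}. plan is a list of rows, 1 to 8 of them, each of 7 numbers: the opening from 0.0 (shut) to 1.0 (fully open), then dx, dy, dz in fractions of the full range, 1 being 0.6 m, then a rotation vector rx, ry, rz in fractions of the full range, 1 being 120 degrees; each row is the pose to reach, as a shift and turn from the pose commanded when the call began, along the tool's axes at that moment; what a row does not reach only later rows make up. A row lasts 1/10 s, in which the tool goes at most 0.05 m and 8.59 degrees, less where a joint would pass 70% of its speed; a pose out of reach is approached as far as the arm can. The fingers move at their own pace and stop on an object; the grip force is fixed at half the most. Time passes only in rows, so rows that do not move let the fingers close. The tool returns the time, the measured TCP pose, the force, the opening and the grip force at its end. only (a regular expression) keeps the lines of the reply that match it, lines (a string "A,B") keeps lines A to B, and quiet returns only ok. A shift or turn number past 1, either way, is cut back to 1. Input that does not fit is refused with a message, and nothing moves.
- r.sense(): the state, without advancing time (a new reading comes with each control period).
- r.capture(name): name is "side" or "top"; returns a dict with "pixels" (384x512x3 uint8, red, green, blue), "z_map" (384x512 float32, m along the optical axis (not along the pixel's ray), 0 where there is no reading), "K" (3x3 intrinsics, pixels), "world_from_camera" (4x4, takes a point from camera to world coordinates). Camera axes: x right, y up, looking along -z (the intrinsics and any distortion apply to the point x, -y, -z); pixel columns grow to the right and rows downward; lengths in m; the calibration is good to about 2 mm. A picture is of the moment at which its call begins.
- r.finish_job(): hands the job in; it is judged then, once.
The state is a dict: "time_s": time; "joints": joint angles; "joint_velocities": joint speeds; "effort": joint torques, N m; "tcp_pos": TCP position; "ee_rot": TCP orientation; "wrist_force": force on the tool from outside, world axes, zero at the start; "moment": the same for the moment, N m; "gripper_width": opening from 0.0 (shut) to 1.0 (fully open); "gripper_force": force on a finger pad.
Only numpy, scipy, OpenCV 4.12 (cv2) and the standard library are available. Lean on these libraries where they do the work, as an engineer would, in place of code of your own. Each camera call takes 0.05 s, during which the arm holds its last target. There are 200 camera calls.

## Working session

There is one attempt and no reset: what is moved stays moved. The work goes in short steps, Python scripts to look and compute and a tool call to move; the robot and the scene stay as the last step left them, time stands still between calls to the robot, and variables do not carry over. Pictures are saved under pics/ and viewed, at most 10 in all, crops included, and the job is handed in when it is done.

```bash
ls; mkdir -p pics; python3 - <<'E'
from station import r
import cv2,numpy as np
for n in("top","side"):
    c=r.capture(n); cv2.imwrite(f"pics/{n}0.png",c["pixels"][:,:,::-1]); np.savez(f"{n}0.npz",**c)
    print(n,c["K"],c["world_from_camera"])
s=r.sense();print(s)
E
```

```text
pics
station.py
top [[389.50985773   0.         261.6885147 ]
 [  0.         389.50985773 194.50833162]
 [  0.           0.           1.        ]] [[ 1.57448458e-02  9.87499778e-01 -1.56832039e-01  3.88777586e-01]
 [-9.99856909e-01  1.45793216e-02 -8.57934381e-03  8.19357734e-04]
 [-6.18559538e-03  1.56944678e-01  9.87588025e-01  1.31838501e+00]
 [ 0.00000000e+00  0.00000000e+00  0.00000000e+00  1.00000000e+00]]
side [[410.47433783   0.         248.35989675]
 [  0.         410.47433783 191.03115091]
 [  0.           0.           1.        ]] [[ 0.67065192  0.46107675 -0.58106302 -0.07563167]
 [-0.741533    0.39684271 -0.54096642 -0.63242804]
 [-0.01883642  0.79367757  0.60804696  0.8404479 ]
 [ 0.          0.          0.          1.        ]]
{'time_s': 0.1, 'joints': array([ 8.58069484e+01,  2.20850575e+01,  3.85934748e-01, -2.38102802e-02,
       -6.84110320e+01, -1.48156687e+01]), 'joint_velocities': array([-0.04172691, -0.07889233,  0.20290342,  0.19772175,  0.04728339,
        0.07928309]), 'effort': array([-1.93455157e-04, -3.91688025e+01,  1.87938255e+01,  4.23190042e+00,
        1.35405376e-02, -6.59485795e-05]), 'tcp_pos': array([0.20339426, 0.59039801, 0.22157514]), 'ee_rot': array([[ 9.45419109e-01, -3.25856458e-01, -5.25950462e-04],
       [-3.25856861e-01, -9.45417229e-01, -1.88913129e-03],
       [ 1.18343003e-04,  1.95740539e-03, -9.99998077e-01]]), 'wrist_force': array([-1.02507108, -0.37435174,  0.31933963]), 'moment': array([-0.02278435,  0.03875152,  0.00935891]), 'gripper_force': 0.0, 'gripper_width': 0.9973977509225423}
```

View pics/top0.png

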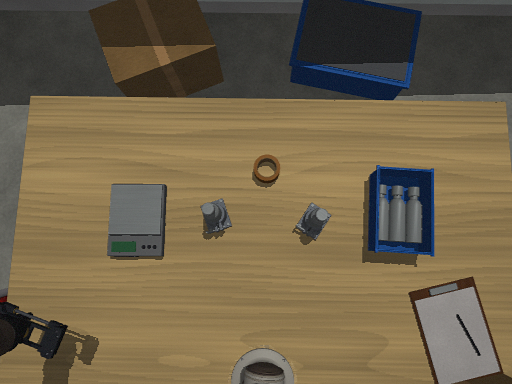

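View pics/side0.png

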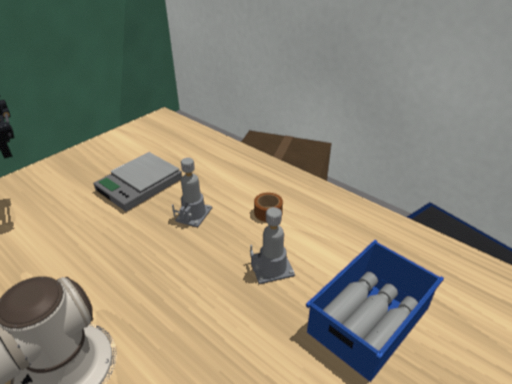

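The scale is on the left, and the cartridge next to it is the left one: cap at about (208,210) in the top view and (187,163) in the side view. The other cartridge is at about (318,215) top and the tote is far right. I'll enlarge the cap in both views.

```bash
python3 - <<'E'
import cv2,numpy as np
t=cv2.imread("pics/top0.png")[190:240,180:240];s=cv2.imread("pics/side0.png")[145:235,160:220]
t=cv2.resize(t,None,fx=6,fy=6,interpolation=cv2.INTER_CUBIC);s=cv2.resize(s,None,fx=6,fy=6,interpolation=cv2.INTER_CUBIC)
o=np.zeros((540,720,3),np.uint8);o[:300,:360]=t;o[:,360:]=s;cv2.imwrite("pics/crop.png",o)
E
```

```text
(no output)
```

View pics/crop.png

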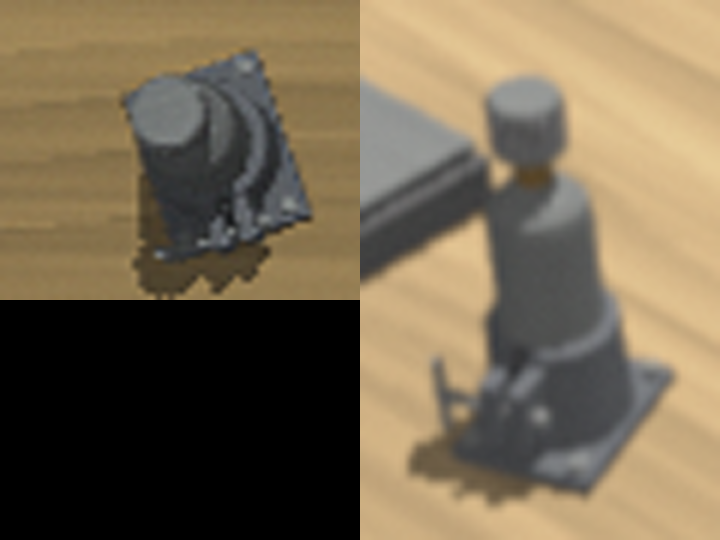

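The crop shows the cap's top disc centred at about (207.9,207.8) in the top view and (187.4,160.4) in the side view. Next I'll triangulate it and check against depth.

```bash
cat > h.py <<'E'
import numpy as np
from station import r
def ray(c,u,v):
    d=np.linalg.inv(c["K"])@[u,v,1]; T=c["world_from_camera"]
    return T[:3,3],T[:3,:3]@(d*[1,-1,-1])
def tri(pts):
    A=[];b=[]
    for c,u,v in pts:
        o,d=ray(c,u,v);d=d/np.linalg.norm(d);P=np.eye(3)-np.outer(d,d);A.append(P);b.append(P@o)
    return np.linalg.lstsq(np.vstack(A),np.hstack(b),rcond=None)
def dep(c,u,v):
    o,d=ray(c,u,v);return o+d*c["z_map"][int(round(v)),int(round(u))]
E
python3 - <<'E'
from h import *
t=np.load("top0.npz");s=np.load("side0.npz")
p,res,_,_=tri([(t,207.9,207.8),(s,187.4,160.4)]);print("cap",p,res,dep(t,208,208),dep(s,187,160))
# depth refine: points at cap height around
for c in(t,s):
    P=np.array([dep(c,u,v) for u in range(512) for v in range(384)])
    for lo,y in((.197,p[1]),(.197,p[1]-.285)):
        m=(abs(P[:,2]-.204)<.005)&(np.hypot(P[:,0]-p[0],P[:,1]-y)<.06);Q=P[m];print(len(Q),Q.mean(0) if len(Q) else 0,Q.min(0) if len(Q) else 0,Q.max(0)if len(Q) else 0)
print("other",dep(t,321,214),"scale",dep(t,137,210),"tape",dep(t,266,160))
tt=r.sense();R=tt["ee_rot"];print(tt["tcp_pos"],np.degrees(np.arctan2(R[1,0],R[0,0])))
# tool motion to hover
print(R.T@(np.r_[p[:2],.26]-tt["tcp_pos"]))
E
```

```text
Still running in the background as job /tmp/bash_jobs.1000/e534bfe844ed (pid 488). You'll get a notice when it ends.
```

```bash
kill -- -$(cat /tmp/bash_jobs.1000/e534bfe844ed/pid); cat /tmp/bash_jobs.1000/e534bfe844ed/stdout
python3 - <<'E'
from h import *
t=dict(np.load("top0.npz"));s=dict(np.load("side0.npz"))
p,res,_,_=tri([(t,207.9,207.8),(s,187.4,160.4)]);print("cap",p,res,dep(t,208,208),dep(s,187,160))
for c,u0,v0 in((t,208,208),(s,187,160)):
    P=np.array([dep(c,u,v) for u in range(u0-15,u0+16) for v in range(v0-15,v0+16)])
    Q=P[abs(P[:,2]-.204)<.005];print(len(Q),Q.mean(0),Q.min(0),Q.max(0))
print("other",dep(t,321,214),"scale",dep(t,137,210),"tape",dep(t,266,160))
tt=r.sense();R=tt["ee_rot"];print(tt["tcp_pos"],np.degrees(np.arctan2(R[1,0],R[0,0])),tt["time_s"])
print(R.T@(np.r_[p[:2],.27]-tt["tcp_pos"]))
E
```

```text
cap [0.52616458 0.16431181 0.20210548] [5.13758566e-06] [0.52456584 0.16527807 0.19993643] [0.52908507 0.16712898 0.20106233]
123 [0.52280613 0.16637421 0.20361862] [0.50654695 0.15029622 0.19993643] [0.54178103 0.18504515 0.20810256]
78 [0.52342717 0.16108158 0.20166526] [0.50419524 0.1445584  0.19909224] [0.5414542  0.17857074 0.2042174 ]
other [ 0.51134079 -0.16034649  0.20631839] scale [0.53289734 0.4210356  0.04795101] tape [ 0.71570356 -0.00078046  0.01632441]
[0.20339426 0.59039801 0.22157514] -19.017495894269725 0.1
[ 0.44400207  0.29774723 -0.0477896 ]
```

Careful with the scale: shifts go in shares of 0.6 m and turns go in shares of 120 degrees. That gives: 0.32 m is 0.5333, 0.24 m is 0.4, 60 degrees is 0.5.

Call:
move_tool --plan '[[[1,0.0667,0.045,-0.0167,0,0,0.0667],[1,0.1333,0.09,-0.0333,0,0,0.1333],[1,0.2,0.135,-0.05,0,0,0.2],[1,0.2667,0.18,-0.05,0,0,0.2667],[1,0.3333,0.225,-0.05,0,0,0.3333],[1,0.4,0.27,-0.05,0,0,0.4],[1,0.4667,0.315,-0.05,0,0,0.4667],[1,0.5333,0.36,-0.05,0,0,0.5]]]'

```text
refused: plan[0]: the value is too long (schema: maxItems 7). Nothing was moved.
```

The call was refused and nothing moved: it wants a list of rows, each a list of 7 numbers. Same move again in that form.

Call:
move_tool --plan '[[1,0.0667,0.045,-0.0167,0,0,0.0667],[1,0.1333,0.09,-0.0333,0,0,0.1333],[1,0.2,0.135,-0.05,0,0,0.2],[1,0.2667,0.18,-0.05,0,0,0.2667],[1,0.3333,0.225,-0.05,0,0,0.3333],[1,0.4,0.27,-0.05,0,0,0.4],[1,0.4667,0.315,-0.05,0,0,0.4667],[1,0.5333,0.36,-0.05,0,0,0.5]]'

```text
time_s: 0.9
tcp_pos: [0.4363, 0.2806, 0.2524]
ee_rot: [[0.187, -0.982, -0.0], [-0.982, -0.187, -0.0], [0.0, 0.0, -1.0]]
wrist_force: [1.5, 1.6, -0.5]
gripper_width: 1.0
gripper_force: 0.0
```

```bash
python3 - <<'E'
from h import *
s=r.sense();R=s["ee_rot"];print(s["joints"],s["wrist_force"],R.T@(np.array([.524,.1645,.24])-s["tcp_pos"]))
E
```

```text
[ 5.06769154e+01  1.04314987e+01 -1.14660686e+01 -1.29725670e-02
 -6.81248429e+01 -3.98979545e+01] [ 1.48049334  1.59619879 -0.47532221] [ 0.13039917 -0.06445875  0.01234188]
```

To row units: 0.13 m is 0.2167, 0.12 m is 0.2, 58 degrees is 0.4833.

Call:
move_tool --plan '[[1,0.05,-0.025,0,0,0,0.0667],[1,0.1,-0.05,0,0,0,0.1333],[1,0.15,-0.075,0,0,0,0.2],[1,0.2,-0.1,0,0,0,0.2667],[1,0.2167,-0.1067,0,0,0,0.3333],[1,0.2167,-0.1067,0,0,0,0.4],[1,0.2167,-0.1067,0,0,0,0.4667],[1,0.2167,-0.1067,0,0,0,0.4833]]'

```text
time_s: 1.7
tcp_pos: [0.5231, 0.1666, 0.252]
ee_rot: [[-0.734, -0.679, -0.001], [-0.679, 0.734, -0.0], [0.001, 0.0, -1.0]]
wrist_force: [0.5, -0.2, 0.5]
gripper_width: 1.0
gripper_force: 0.0
```

```bash
python3 - <<'E'
from h import *
import cv2
s=r.sense();R=s["ee_rot"];print(s["joints"],s["wrist_force"],R.T@(np.array([.524,.1645,.172])-s["tcp_pos"]))
t=r.capture("top")["pixels"][150:250,150:270,::-1];c=r.capture("side")["pixels"][70:190,110:270,::-1]
o=np.zeros((600,800,3),np.uint8);o[:300,:360]=cv2.resize(t,(360,300));o[240:,360:]=0
o=np.hstack([cv2.resize(t,(400,333))[:330],cv2.resize(c,(400,300),interpolation=cv2.INTER_CUBIC)[:300] if 0 else cv2.resize(c,(400,330))])
cv2.imwrite("pics/hover.png",o)
E
```

```text
[ 3.45767817e+01  1.35115774e+01 -7.52109489e+00 -1.95543374e-02
 -6.90353476e+01 -8.18058241e+01] [ 0.46158307 -0.18709307  0.45509056] [ 0.00072146 -0.00217412  0.07996813]
```

View pics/hover.png

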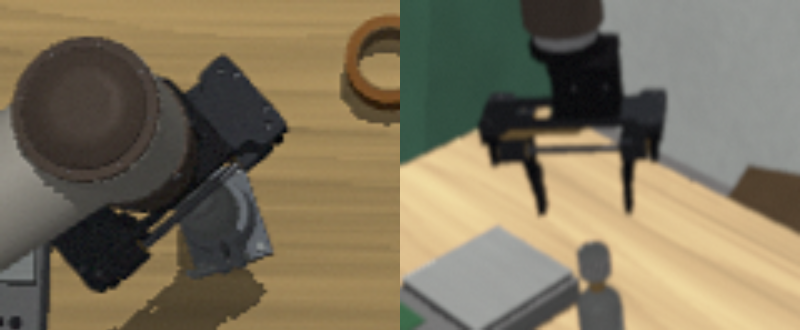

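Fingers straddle the cap (side crop: tips at 542 and 628, cap at 594). I'll descend and then close.

To row units: 0.08 m is 0.1333, 0.07 m is 0.1167.

Call:
move_tool --plan '[[1,0.0012,-0.0033,0.025,0,0,0],[1,0.0012,-0.0033,0.05,0,0,0],[1,0.0012,-0.0033,0.075,0,0,0],[1,0.0012,-0.0033,0.1,0,0,0],[1,0.0012,-0.0033,0.1167,0,0,0],[1,0.0012,-0.0033,0.1333,0,0,0],[1,0.0012,-0.0033,0.1333,0,0,0]]'

```text
time_s: 2.5
tcp_pos: [0.5234, 0.1648, 0.1711]
ee_rot: [[-0.731, -0.682, -0.003], [-0.682, 0.731, -0.001], [0.003, 0.001, -1.0]]
wrist_force: [-0.0, 0.1, -0.9]
gripper_width: 0.995
gripper_force: 0.0
```

Call:
move_tool --plan '[[0.6,0,0,0,0,0,0],[0.5,0,0,0,0,0,0],[0.47,0,0,0,0,0,0],[0.45,0,0,0,0,0,0]]'

```text
time_s: 2.9
tcp_pos: [0.5244, 0.1652, 0.173]
ee_rot: [[-0.731, -0.682, 0.001], [-0.682, 0.731, 0.001], [-0.001, -0.0, -1.0]]
wrist_force: [-0.2, -0.1, 0.8]
gripper_width: 0.72
gripper_force: 0.0
```

```bash
python3 -c "
from station import r
s=r.sense();print(s['moment'],s['wrist_force'],s['gripper_width'])"
```

```text
[ 0.04062618 -0.10160839 -0.03299789] [-0.18320349 -0.1355171   0.78408967] 0.7199944315748651
```

Call:
move_tool --plan '[[0.3,0,0,0,0,0,0],[0.3,0,0,0,0,0,0],[0.3,0,0,0,0,0,0],[0.3,0,0,0,0,0,0],[0.3,0,0,0,0,0,0],[0.3,0,0,0,0,0,0],[0.3,0,0,0,0,0,0]]'

```text
time_s: 3.6
tcp_pos: [0.5242, 0.1651, 0.1726]
ee_rot: [[-0.731, -0.682, 0.0], [-0.682, 0.731, 0.0], [-0.0, -0.0, -1.0]]
wrist_force: [0.3, -0.3, 0.8]
gripper_width: 0.42
gripper_force: 30.0
```

```bash
python3 -c "
from station import r
s=r.sense();print(s['moment'],s['wrist_force'],s['gripper_width'])"
```

```text
[ 0.04392884 -0.05032911  0.04275964] [ 0.30894568 -0.31460436  0.76027331] 0.4199822794995221
```

To row units: -0.0003 m is -0.0005, -0.0002 m is -0.0003, -9 degrees is -0.075.

Call:
move_tool --plan '[[0.3,0,0,0,0,0,-0.025],[0.3,0,0,-0.0003,0,0,-0.05],[0.3,0,0,-0.0005,0,0,-0.075],[0.3,0,0,-0.0005,0,0,-0.075]]'

```text
time_s: 4.0
tcp_pos: [0.5243, 0.165, 0.1726]
ee_rot: [[-0.617, -0.787, 0.0], [-0.787, 0.617, 0.0], [-0.0, 0.0, -1.0]]
wrist_force: [0.1, -0.3, -0.9]
gripper_width: 0.42
gripper_force: 30.1
```

```bash
python3 -c "
from station import r
s=r.sense();print(s['moment'],s['wrist_force'],s['gripper_width'])"
```

```text
[-0.00861456 -0.39827047 -0.33132263] [ 0.12086157 -0.2534279  -0.88287929] 0.4202519122764388
```

Turning anticlockwise gives 0.33 N m, so it has stopped. I'll try clockwise.

To row units: -0.0004 m is -0.0007, 0.0003 m is 0.0005, 25 degrees is 0.2083.

Call:
move_tool --plan '[[0.3,0,0,0.0003,0,0,0.0417],[0.3,0,0,0.0005,0,0,0.075],[0.3,0,0,0.0003,0,0,0.1083],[0.3,0,0,0,0,0,0.1417],[0.3,0,0,-0.0003,0,0,0.175],[0.3,0,0,-0.0007,0,0,0.2083],[0.3,0,0,-0.0007,0,0,0.2083]]'

```text
time_s: 4.7
tcp_pos: [0.5238, 0.165, 0.1728]
ee_rot: [[-0.891, -0.453, -0.001], [-0.453, 0.891, -0.0], [0.001, 0.0, -1.0]]
wrist_force: [-0.4, -0.1, -2.2]
gripper_width: 0.42
gripper_force: 30.0
```

```bash
python3 -c "
from station import r
s=r.sense();print(s['moment'],s['wrist_force'],s['gripper_width'],s['joints'])"
```

```text
[ 0.1341505  -0.15593286  0.04658699] [-0.41615917 -0.13145455 -2.21077956] 0.4199196687468018 [ 3.43921939e+01  1.71489080e+01 -1.44545381e+01 -1.83002205e-02
 -5.84538905e+01 -9.74223776e+01]
```

Clockwise turns freely (0.05 N m), so it is a left-hand thread. I'll let go, wind the wrist back by a half turn, and grip again for range.

To row units: -40 degrees is -0.3333.

Call:
move_tool --plan '[[0.7,0,0,0,0,0,0],[0.7,0,0,0,0,0,0],[0.7,0,0,0,0,0,0],[0.7,0,0,0,0,0,-0.0667],[0.7,0,0,0,0,0,-0.1333],[0.7,0,0,0,0,0,-0.2],[0.7,0,0,0,0,0,-0.2667],[0.7,0,0,0,0,0,-0.3333]]'

```text
time_s: 5.5
tcp_pos: [0.5243, 0.1651, 0.1734]
ee_rot: [[-0.385, -0.923, 0.0], [-0.923, 0.385, 0.0], [-0.0, -0.0, -1.0]]
wrist_force: [0.6, -0.0, 0.7]
gripper_width: 0.699
gripper_force: 0.0
```

Call:
move_tool --plan '[[0.7,0,0,0,0,0,-0.0667],[0.7,0,0,0,0,0,-0.1333],[0.7,0,0,0,0,0,-0.2],[0.7,0,0,0,0,0,-0.2667],[0.7,0,0,0,0,0,-0.3333],[0.7,0,0,0,0,0,-0.4],[0.7,0,0,0,0,0,-0.4667],[0.7,0,0,0,0,0,-0.5333]]'

```text
time_s: 6.3
tcp_pos: [0.5243, 0.1651, 0.1735]
ee_rot: [[0.661, -0.751, 0.0], [-0.751, -0.661, 0.0], [0.0, -0.0, -1.0]]
wrist_force: [0.2, 0.5, 0.2]
gripper_width: 0.701
gripper_force: 0.0
```

Call:
move_tool --plan '[[0.7,0,0,0,0,0,-0.0667],[0.7,0,0,0,0,0,-0.1333],[0.7,0,0,0,0,0,-0.2],[0.7,0,0,0,0,0,-0.2667],[0.7,0,0,0,0,0,-0.3333],[0.7,0,0,0,0,0,-0.4],[0.7,0,0,0,0,0,-0.4667],[0.7,0,0,0,0,0,-0.5333]]'

```text
time_s: 7.1
tcp_pos: [0.5243, 0.1651, 0.1734]
ee_rot: [[0.964, 0.265, 0.0], [0.265, -0.964, 0.0], [0.0, -0.0, -1.0]]
wrist_force: [-0.3, -0.1, -0.5]
gripper_width: 0.703
gripper_force: 0.0
```

Call:
move_tool --plan '[[0.7,0,0,0,0,0,-0.05],[0.7,0,0,0,0,0,-0.1],[0.3,0,0,0,0,0,-0.1],[0.3,0,0,0,0,0,-0.1],[0.3,0,0,0,0,0,-0.1],[0.3,0,0,0,0,0,-0.1],[0.3,0,0,0,0,0,-0.1],[0.3,0,0,0,0,0,-0.1]]'

```text
time_s: 7.9
tcp_pos: [0.5242, 0.1651, 0.1733]
ee_rot: [[0.891, 0.454, 0.0], [0.454, -0.891, 0.0], [0.0, 0.0, -1.0]]
wrist_force: [-0.1, 0.7, -0.3]
gripper_width: 0.419
gripper_force: 30.0
```

```bash
python3 -c "
from station import r
s=r.sense();print(s['moment'],s['wrist_force'],s['gripper_width'],s['joints'])"
```

```text
[-0.11266463 -0.07877546  0.02733341] [-0.14568678  0.67664182 -0.27310808] 0.4193489698972181 [ 3.43822996e+01  1.71306547e+01 -1.44185288e+01  9.45351211e-04
 -5.84469351e+01  8.25865514e+01]
```

To row units: -0.0019 m is -0.0032, -0.0017 m is -0.0028, 48 degrees is 0.4.

Call:
move_tool --plan '[[0.3,0,0,-0.0003,0,0,0.05],[0.3,0,0,-0.0008,0,0,0.1],[0.3,0,0,-0.0012,0,0,0.15],[0.3,0,0,-0.0017,0,0,0.2],[0.3,0,0,-0.002,0,0,0.25],[0.3,0,0,-0.0023,0,0,0.3],[0.3,0,0,-0.0028,0,0,0.35],[0.3,0,0,-0.0032,0,0,0.4]]'

```text
time_s: 8.7
tcp_pos: [0.5241, 0.1653, 0.1748]
ee_rot: [[0.932, -0.363, -0.0], [-0.363, -0.932, 0.0], [-0.0, -0.0, -1.0]]
wrist_force: [0.0, 1.0, -1.0]
gripper_width: 0.414
gripper_force: 30.0
```

```bash
python3 -c "
from station import r
s=r.sense();print(s['moment'],s['wrist_force'])"
```

```text
[ 0.21414127 -0.04143425  0.01407619] [ 0.0379038   0.97679796 -1.02595903]
```

Call:
move_tool --plan '[[0.3,0,0,-0.0003,0,0,0.05],[0.3,0,0,-0.0008,0,0,0.1],[0.3,0,0,-0.0012,0,0,0.15],[0.3,0,0,-0.0017,0,0,0.2],[0.3,0,0,-0.002,0,0,0.25],[0.3,0,0,-0.0023,0,0,0.3],[0.3,0,0,-0.0028,0,0,0.35],[0.3,0,0,-0.0032,0,0,0.4]]'

```text
time_s: 9.5
tcp_pos: [0.5242, 0.1657, 0.1768]
ee_rot: [[0.354, -0.935, 0.0], [-0.935, -0.354, 0.001], [-0.001, -0.0, -1.0]]
wrist_force: [-0.0, 2.2, -1.1]
gripper_width: 0.415
gripper_force: 30.0
```

```bash
python3 -c "
from station import r
s=r.sense();print(s['moment'],s['wrist_force'])"
```

```text
[ 0.57628013 -0.04897083  0.00426936] [-0.02988381  2.24875297 -1.09435649]
```

To row units: -0.0019 m is -0.0032, -0.0017 m is -0.0028, 48 degrees is 0.4.

Call:
move_tool --plan '[[0.3,0,0,-0.0003,0,0,0.05],[0.3,0,0,-0.0008,0,0,0.1],[0.3,0,0,-0.0012,0,0,0.15],[0.3,0,0,-0.0017,0,0,0.2],[0.3,0,0,-0.002,0,0,0.25],[0.3,0,0,-0.0023,0,0,0.3],[0.3,0,0,-0.0028,0,0,0.35],[0.3,0,0,-0.0032,0,0,0.4]]'

```text
time_s: 10.3
tcp_pos: [0.5247, 0.166, 0.1788]
ee_rot: [[-0.458, -0.889, 0.001], [-0.889, 0.458, 0.002], [-0.002, -0.0, -1.0]]
wrist_force: [0.8, 2.0, -1.9]
gripper_width: 0.419
gripper_force: 30.0
```

```bash
python3 -c "
from station import r
s=r.sense();print(s['moment'],s['wrist_force'])"
```

```text
[ 0.73273339 -0.40817654 -0.01679636] [ 0.80420296  2.045497   -1.85532704]
```

Call:
move_tool --plan '[[0.3,0,0,-0.0003,0,0,0.05],[0.3,0,0,-0.0008,0,0,0.1],[0.3,0,0,-0.0012,0,0,0.15],[0.3,0,0,-0.0017,0,0,0.2],[0.3,0,0,-0.002,0,0,0.25],[0.3,0,0,-0.0023,0,0,0.3],[0.3,0,0,-0.0028,0,0,0.35],[0.3,0,0,-0.0032,0,0,0.4]]'

```text
time_s: 11.1
tcp_pos: [0.525, 0.1656, 0.1808]
ee_rot: [[-0.967, -0.254, 0.002], [-0.254, 0.967, 0.001], [-0.002, 0.001, -1.0]]
wrist_force: [1.9, 0.1, -2.0]
gripper_width: 0.422
gripper_force: 30.0
```

```bash
python3 -c "
from station import r
s=r.sense();print(s['moment'],s['wrist_force'],s['joints'])"
```

```text
[ 0.17986823 -0.71579653  0.00355759] [ 1.90682708  0.08330444 -2.04100874] [ 3.43884207e+01  1.67495304e+01 -1.37778767e+01  1.06434068e-02
 -5.93518376e+01 -1.09655571e+02]
```

To row units: -0.002 m is -0.0033, -0.0016 m is -0.0027, 42 degrees is 0.35.

Call:
move_tool --plan '[[0.3,0,0,-0.0003,0,0,0.05],[0.3,0,0,-0.0008,0,0,0.1],[0.3,0,0,-0.0012,0,0,0.15],[0.3,0,0,-0.0017,0,0,0.2],[0.3,0,0,-0.002,0,0,0.25],[0.3,0,0,-0.0027,0,0,0.3],[0.3,0,0,-0.0033,0,0,0.35],[0.3,0,0,-0.0033,0,0,0.35]]'

```text
time_s: 11.9
tcp_pos: [0.5247, 0.1653, 0.1827]
ee_rot: [[-0.891, 0.454, 0.001], [0.454, 0.891, 0.0], [-0.001, 0.001, -1.0]]
wrist_force: [2.4, 0.5, -2.2]
gripper_width: 0.421
gripper_force: 30.0
```

```bash
python3 -c "
from station import r
s=r.sense();print(s['moment'],s['wrist_force'])"
```

```text
[-0.00836634 -0.83296209  0.01665782] [ 2.40311742  0.50347496 -2.16686456]
```

Call:
move_tool --plan '[[0.3,0,0,-0.0017,0,0,0],[0.3,0,0,-0.0033,0,0,0],[0.3,0,0,-0.005,0,0,0],[0.3,0,0,-0.005,0,0,0]]'

```text
time_s: 12.3
tcp_pos: [0.5245, 0.1653, 0.1862]
ee_rot: [[-0.891, 0.454, 0.001], [0.454, 0.891, 0.0], [-0.001, 0.001, -1.0]]
wrist_force: [1.9, 1.6, -1.1]
gripper_width: 0.422
gripper_force: 30.0
```

```bash
python3 -c "
from station import r
s=r.sense();print(s['moment'],s['wrist_force'])"
```

```text
[ 0.30880623 -0.83140051  0.05190262] [ 1.88175102  1.56304902 -1.11136469]
```

It lifts with about 1 N, so it is off the thread. Now I'll lift clear.

Call:
move_tool --plan '[[0.3,0,0,-0.0133,0,0,0],[0.3,0,0,-0.03,0,0,0],[0.3,0,0,-0.0467,0,0,0],[0.3,0,0,-0.0633,0,0,0],[0.3,0,0,-0.0833,0,0,0],[0.3,0,0,-0.1,0,0,0],[0.3,0,0,-0.1167,0,0,0],[0.3,0,0,-0.1167,0,0,0]]'

```text
time_s: 13.1
tcp_pos: [0.525, 0.1654, 0.2578]
ee_rot: [[-0.891, 0.454, 0.003], [0.454, 0.891, 0.001], [-0.002, 0.003, -1.0]]
wrist_force: [-1.2, 0.3, -1.4]
gripper_width: 0.423
gripper_force: 30.0
```

Call:
move_tool --plan '[[0.3,0,0,0,0,0,0],[0.3,0,0,0,0,0,0],[0.3,0,0,0,0,0,0]]'

```text
time_s: 13.4
tcp_pos: [0.5239, 0.1649, 0.2551]
ee_rot: [[-0.891, 0.454, -0.001], [0.454, 0.891, -0.001], [0.001, -0.001, -1.0]]
wrist_force: [-0.2, -0.3, -0.9]
gripper_width: 0.425
gripper_force: 30.0
```

```bash
python3 - <<'E'
from h import *
import cv2
s=r.sense();print(s['moment'],s['wrist_force'])
c=r.capture("side")["pixels"][90:240,110:290,::-1]
cv2.imwrite("pics/lift.png",cv2.resize(c,(720,600),interpolation=cv2.INTER_CUBIC))
E
```

```text
[ 0.01612924 -0.19307017 -0.0131535 ] [-0.20258175 -0.31791571 -0.93315182]
```

View pics/lift.png

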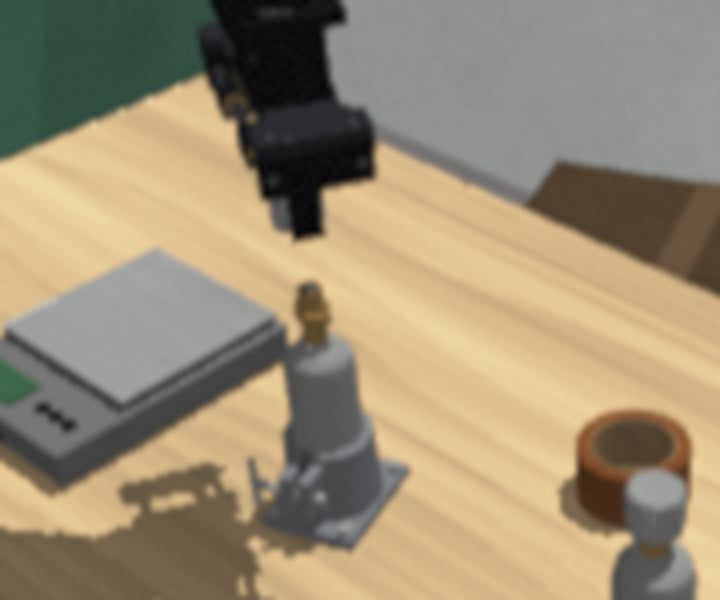

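The neck is bare at (310,310) and the cap is between the fingers at (285,210), with about 5 cm of clearance.

```bash
python3 -c "
from station import r
print(r.finish_job())"
```

```text
the job is handed in; nothing more can be done
None
```

I unscrewed the cap of the cartridge next to the scale (left-hand thread, so it came off clockwise) and lifted it off. The job is handed in with the cap held about 5 cm above the mouth; no verdict came back.

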